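# Bolt back the spring gate and weigh the rear box

### The arm

A 6-joint arm with a two-finger parallel gripper is mounted at the origin on a cart in front of the work surface, level with it; the furniture and walls round the work are solid. World frame = base frame: x ahead of the robot, y to its left, z up, the work surface at z = 0. Lengths are in mm, angles in rad, forces in N, time in s.
With the tool pointing down it reaches from about 300 to 775 mm from the base axis. Payload 14.6 kg.
Tool frame: the origin (TCP) lies midway between the tips of the shut fingers; the grasp point (between the pads) lies behind it (manip.grip_depth is the z of the grasp point in the tool frame, in mm); z points along the fingers, y is the line along which they close (so a half turn about z gives the same grasp; the last joint's range is limited). The gripper opens to 94 mm and grips with 3 to 60 N. Pads are 16 mm wide; open, the fingers measure 119 mm over their backs; the gripper's body (75 mm by 177 mm) begins 78 mm behind the grasp point.
Start: joints at [1.2, 0.3, 1.521, -0, 1.321, -0.067], TCP at [164.529, 524.804, 205.446] pointing down, gripper open.
Joint ranges: [-3.03, 3.03], [-0.79, 2.21], [0.23, 2.52], [-1.04, 4.18], [0, 3.07], [-2.55, 2.55]. Speed limits (rad/s): [2.22, 2.22, 2.57, 3.14, 3.14, 3.14].

### API

Orientations are given as [roll, pitch, yaw] about the fixed x, y, z axes, in that order (R = Rz(yaw) Ry(pitch) Rx(roll)).
In Python, from cell import manip, cam gives the robot as it stands (manip), with the cameras (cam).
- The arm moves only by the shell command python3 nudge.py 'ROWS' [OPENING] [FORCE]. ROWS is a JSON list of rows, 1 to 5 of them, each of 6 numbers: dx, dy, dz in mm, then a rotation vector rx, ry, rz in rad; each row is the pose to reach, as a shift and turn from the pose commanded when the command began, along the tool's axes at that moment; what a row does not reach only later rows make up. A row lasts 1/10 s, in which the tool goes at most 50 mm and 0.15 rad, less where a joint would pass 70% of its speed; a pose out of reach is approached as far as the arm can. OPENING is the finger opening in mm, set as the command begins (- or left out keeps the last). The fingers move at their own pace and stop on an object; FORCE is the grip in N (left out, the last holds). Time passes only in rows, so rows that do not move let the fingers close. It prints the time, the measured TCP pose, the force, the opening and the grip force at its end.
- manip.read_state(): the state, without advancing time (a new reading comes with each control period).
- cam.camera(name): name is "side" or "top"; returns (picture, depth): 420x560x3 uint8, red, green, blue; 420x560 float32, mm along the optical axis (not along the pixel's ray), 0 where there is no reading.
- cam.camera_info(name): a dict with "K" (3x3 intrinsics, pixels), "dist" ([k1, k2, p1, p2, k3] as OpenCV has them; the pictures are not rectified), "rvec" (rotation vector, rad) and "tvec" (3), from world to camera coordinates, as OpenCV has them. Camera axes: x right, y down, z forward; pixel columns grow to the right and rows downward; lengths in mm; the calibration is good to about 2 mm. A picture is of the moment at which its call begins. camera_info takes no time and is no camera call.
- manip.sign_off(): hands the job in; it is judged then, once.
The state is a dict: "clock": time; "joints": joint angles; "qd": joint speeds; "effort": joint torques, N m; "eef_pos": TCP position; "eef_rot": TCP orientation; "wrist_force": force on the tool from outside, world axes, zero at the start; "moment": the same for the moment, N m; "finger_gap": finger opening in mm; "finger_force": force on a finger pad.
Only numpy, scipy, OpenCV 4.12 (cv2) and the standard library are available. Lean on these libraries where they do the work, as an engineer would, in place of code of your own. Each camera call takes 0.05 s, during which the arm holds its last target. There are 200 camera calls.

### The job

The small box at the back of the gated stock tray has to be weighed, and the tray refilled afterwards. Swing the tray's spring gate up and back past the upright stay by the bow handle of its bolt, hold it there against the spring while you shoot the bolt behind the stay, and let the gate come to rest on the bolt so that it stays open by itself; then lift the larger front box out and stand it on the bare table clear of the tray, draw the small rear box forward from under the fixed cover and set it wholly on the pan of the bench scale. Leave the gate bolted open, never let it slam shut, keep both boxes upright and do not push the two small stones standing on the table.

Things in the scene. Friction and masses are not known exactly. Their poses are not given: they have to be found in the camera images.
- tray: Low open stock tray of grey sheet metal, fixed to the table, 166 (x) x 146 (y) x 46 mm high; walls and floor 3 mm thick, inner floor 3 mm above the table. Origin: centre of its underside; x runs to its rear, y to its left, z up. The gate covers its top at the front, a fixed cover at the rear.
- cover_edge (a point): Middle of the front edge of the fixed flat cover over the rear of the tray: tray x = +56 mm, 49 mm above the table (underside at 46 mm). The cover reaches from here to the rear wall, over the full width.
- stay_top (a point): Top of the right edge of the upright metal stay at the tray's right rear. The stay is a strip 5 mm thick (tray x +54 to +59 mm) from tray y = -73 to -91 mm and 196 mm high. The shot bolt bears on its right edge.
- hinge_point (a point): Point on the gate's hinge axis at tray x = 0, y = -80 mm, z = 52 mm. The axis runs along tray x. The point's axes are parallel to the tray's.
- gate (a joint): Gate angle, rad. 0 = shut and level: rods 6 mm thick, reaching 143 mm to the left of the hinge. Opens up and over to the right, to a stop at 1.78 (free edge 192 mm above the table). Springs drive it shut (0.26 N m shut, 0.65 open; 2 to 5 N at the handle); let go, it slams. Past 1.66 the bolt clears the stay; with the bolt shot the gate springs back only to about 1.62 and rests there.
- bolt (a joint): Bolt travel, m: 0 = drawn back, 0.022 = fully shot toward the tray's rear, its tip then 9 mm behind the stay; counts as shot beyond 0.016. Round, 10 mm, parallel to the hinge and 128 mm from it; 2 N of friction keep it where it is put. Up to 0.006 it passes in front of the stay as the gate swings; shot further too early it runs into the stay.
- front_box: Larger lidded card box, 62 x 62 x 32 mm, about 0.12 kg, in the front of the tray with 30 mm or more free on its left and right. Origin: centre of its underside; z up; sides parallel to its x and y, roughly to the tray's. The table straight ahead of the robot, in front of the scale, is bare (x 0.41 to 0.48, y -0.06 to 0.06 m).
- rear_box: Small lidded card box, 34 (its x) x 50 (its y) x 22 mm, about 0.1 kg, behind the front box, long side along the tray. Its rear 15 to 20 mm lies under the fixed cover: it must be drawn forward before it can be lifted, and the front box stands in the way. Origin: centre of its underside; z up.
- pan (a point): Centre of the flat top of the bench scale's pan, 82 mm above the table. The pan measures 190 (x) x 236 (y) mm; the scale's case, 64 mm high, reaches 173 mm from this point toward the robot and 135 mm to either side. Axes parallel to the scale's; x away from the robot.
- wing_pt_jade: Small stone point standing on the left of the table, 27 x 28 x 75 mm, not to be pushed. Origin: centre of its underside.
- wing_pt_citrine: Small stone point standing farther left and back, 29 x 27 x 60 mm, not to be pushed. Origin: centre of its underside.
- handle (a point): Middle of the bow handle's round black grip on the bolt: 12 mm thick, along the hinge, 36 mm free between its two stems. Gate shut: 128 mm left of the hinge axis, 48 mm above it (100 mm above the table), at tray x = -14 mm plus bolt travel. It swings 137 mm from the axis; open, its stems point right. Pinched across from above it turns between the fingers as the gate swings.

How it is judged (in metres and radians):
On the way, in this order (a step that is already met when the one before it is completed fails the run):
1. the gate stands open on its shot bolt, the gripper off it (value of joint gate above 1.5 rad and value of joint bolt above 0.016 m and velocity of joint gate between -0.3 and 0.3 rad/s and contact force between the fingers and tray below 0.3 N), for 0.2 s.
2. the front box stands on the table clear of the tray, the gate still bolted open (value of joint gate above 1.5 rad and (x of front_box in the frame of tray below -0.115 m or x of front_box in the frame of tray above 0.115 m or y of front_box in the frame of tray below -0.105 m or y of front_box in the frame of tray above 0.105 m) and height (world z) of front_box below 0.006 m and angle between front_box's own z axis and vertical below 0.1 rad and contact force between the fingers and front_box below 0.3 N), for 0.2 s.
3. the rear box is drawn forward out from under the cover (value of joint gate above 1.5 rad and x of rear_box in the frame of tray between -0.07 and 0.03 m and y of rear_box in the frame of tray between -0.06 and 0.06 m), for 0.05 s.
At the end, for the whole second after the job is handed in: Gate open past 1.5 rad on its bolt, shot over 16 mm; front box upright (0.1 rad), still, on the table, its centre over 115 mm (tray x) or 105 mm (tray y) from the tray's; rear box upright and still on the pan, its centre within 75 mm (x) and 98 mm (y) of the pan's (value of joint gate above 1.5 rad and value of joint bolt above 0.016 m and (x of front_box in the frame of tray below -0.115 m or x of front_box in the frame of tray above 0.115 m or y of front_box in the frame of tray below -0.105 m or y of front_box in the frame of tray above 0.105 m) and height (world z) of front_box between -0.006 and 0.006 m and angle between each of front_box, rear_box's own z axis and vertical below 0.1 rad and x of rear_box in the frame of pan between -0.075 and 0.075 m and y of rear_box in the frame of pan between -0.098 and 0.098 m and z of rear_box in the frame of pan between -0.006 and 0.006 m and linear speed of each of rear_box, front_box below 0.02 m/s); the robot touches nothing.
It fails at once if the gate slams shut (still moving faster than 4 rad/s within 0.25 rad of shut) (value of joint gate below 0.25 rad and velocity of joint gate below -4 rad/s).
It fails at once if a box is tipped by more than 0.7 rad (angle between any of front_box, rear_box's own z axis and vertical above 0.7 rad).
It fails at once if a standing stone is pushed by more than 30 mm (distance of any of wing_pt_jade, wing_pt_citrine from where it was at the start of the episode above 0.03 m).
It also fails if it takes over 72 s, if anything falls off the work surface, if the arm or the gripper's body presses on something with over 40 N, if the wrist force passes 120 N, or if a joint passes its speed limit or range.

## Working session

There is one attempt and no reset: what is moved stays moved. The work goes in short steps, Python scripts to look and compute and a shell command to move; the robot and the scene stay as the last step left them, time stands still between calls to the robot, and variables do not carry over. Pictures are saved under pics/ and viewed, at most 14 in all, crops included, and the job is handed in when it is done.

```bash
ls; mkdir -p pics
python3 - <<'E'
from cell import manip, cam
import cv2,numpy as np
print(manip.grip_depth, manip.read_state())
for n in("top","side"):
    p,d=cam.camera(n); cv2.imwrite(f"pics/{n}0.png",p[:,:,::-1]); np.savez(f"{n}0.npz",p=p,d=d)
    i=cam.camera_info(n);R=cv2.Rodrigues(np.array(i["rvec"],float))[0];print(n,i,-R.T@np.array(i["tvec"]).ravel())
E
```

```text
cell.py
nudge.py
pics
-18.8 {'clock': 0.0, 'joints': array([ 1.20042442e+00,  3.00426001e-01,  1.52155466e+00, -7.02115720e-06,
        1.32070820e+00, -6.65980451e-02]), 'qd': array([-0.00010444,  0.00047526,  0.00030517, -0.00088691, -0.00062358,
       -0.00093536]), 'effort': array([-2.75605358e-03, -5.31795931e+01, -3.52746928e+01,  7.07147084e-02,
        2.43282382e-02, -1.09408475e-04]), 'eef_pos': array([164.42938522, 524.57984267, 204.9222481 ]), 'eef_rot': array([-3.14049843e+00, -6.61654315e-05,  2.83782049e+00]), 'wrist_force': array([-0.28693227, -0.3205337 , -0.43511819]), 'moment': array([-0.02556106,  0.0355274 , -0.00672052]), 'finger_force': 0.0, 'finger_gap': 94.13189003093972}
top {'K': array([[478.92699389,   0.        , 278.53780667],
       [  0.        , 478.92699389, 212.37020078],
       [  0.        ,   0.        ,   1.        ]]), 'dist': array([0.02986587, 0.        , 0.        , 0.        , 0.        ]), 'rvec': array([ 2.12489929, -2.14188709,  0.20108722]), 'tvec': array([   5.41174832,  616.78649705, 1123.62143989])} [ 408.94038494   13.8107705  1214.7250859 ]
side {'K': array([[519.09188841,   0.        , 280.22717905],
       [  0.        , 519.09188841, 209.9755825 ],
       [  0.        ,   0.        ,   1.        ]]), 'dist': array([-0.12442148,  0.        ,  0.        ,  0.        ,  0.        ]), 'rvec': array([ 0.23916606, -2.57155904,  1.56013046]), 'tvec': array([ 599.7311461 ,  181.58070495, 1160.96821293])} [ 382.93826958 1044.43616759  709.2302623 ]
```

View pics/top0.png

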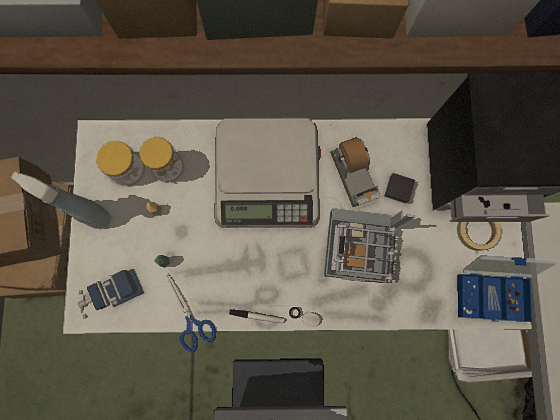

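View pics/side0.png

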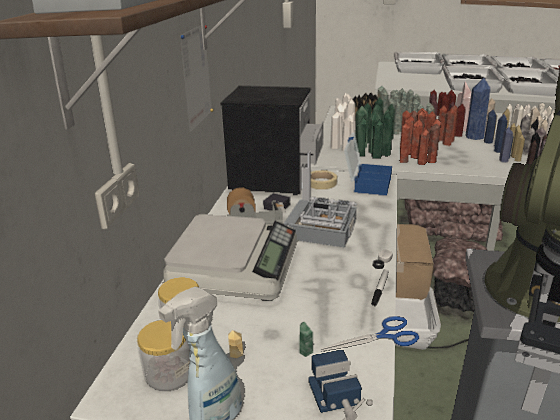

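```bash
cat > h.py <<'E'
import cv2,numpy as np
from cell import manip, cam
I={n:cam.camera_info(n) for n in("top","side")}
def RT(n):
    i=I[n];R=cv2.Rodrigues(np.array(i["rvec"],float))[0];return R,np.array(i["tvec"],float).ravel()
def shot(n,name=None):
    p,d=cam.camera(n)
    if name: np.savez(name+".npz",p=p,d=d)
    return p,d
def ray(n,uv):
    R,t=RT(n);u=cv2.undistortPoints(np.array(uv,float).reshape(-1,1,2),I[n]["K"],I[n]["dist"])[:,0]
    return -R.T@t,(R.T@np.c_[u,np.ones(len(u))].T).T   # dir has unit depth
def onz(n,uv,z):
    c,r=ray(n,uv);return c+r*((z-c[2])/r[:,2])[:,None]
def atdepth(n,uv,d):
    c,r=ray(n,uv);return c+r*np.array(d).reshape(-1,1)
def cloud(n,d):
    v,u=np.mgrid[0:420,0:560];P=atdepth(n,np.c_[u.ravel(),v.ravel()],d.ravel()).reshape(420,560,3);P[d<=0]=np.nan;return P
def proj(n,P):
    return cv2.projectPoints(np.array(P,float).reshape(-1,1,3),I[n]["rvec"],I[n]["tvec"],I[n]["K"],I[n]["dist"])[0][:,0]
def tri(a,b):
    c,r=ray("top",a);e,s=ray("side",b);r=r[0]/np.linalg.norm(r[0]);s=s[0]/np.linalg.norm(s[0])
    k=np.linalg.lstsq(np.c_[r,-s],e-c,rcond=None)[0];A=c+k[0]*r;B=e+k[1]*s;return (A+B)/2,np.linalg.norm(A-B)
def crop(p,x,y,w,h,k,f):
    cv2.imwrite("pics/"+f,cv2.resize(p[y:y+h,x:x+w,::-1],None,fx=k,fy=k,interpolation=cv2.INTER_CUBIC))
E
python3 - <<'E'
from h import *
a=np.load("top0.npz");b=np.load("side0.npz")
A=cv2.resize(a["p"][195:295,310:420],None,fx=6,fy=6,interpolation=cv2.INTER_CUBIC)
cv2.imwrite("pics/ctop.png",A[:,:,::-1])
crop(b["p"],280,140,90,110,5.4,"cside.png")
P=cloud("top",a["d"])
for uv in [(265,280),(265,160),(363,245),(160,262),(152,208),(343,215),(300,270)]:print(uv,P[uv[1],uv[0]].round(1))
E
```

```text
(265, 280) [454.3  35.4   2.2]
(265, 160) [742.7  32.8  81.2]
(363, 245) [ 537.2 -208.5   32.3]
(160, 262) [497.2 285.6  59.4]
(152, 208) [630.7 311.9  50.5]
(343, 215) [ 609.3 -158.2   53.6]
(300, 270) [478.6 -53.   -0.5]
```

View pics/ctop.png

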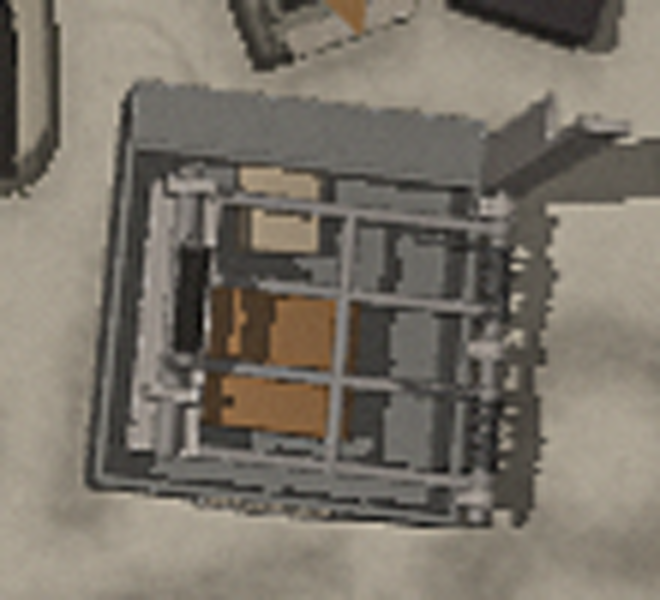

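View pics/cside.png

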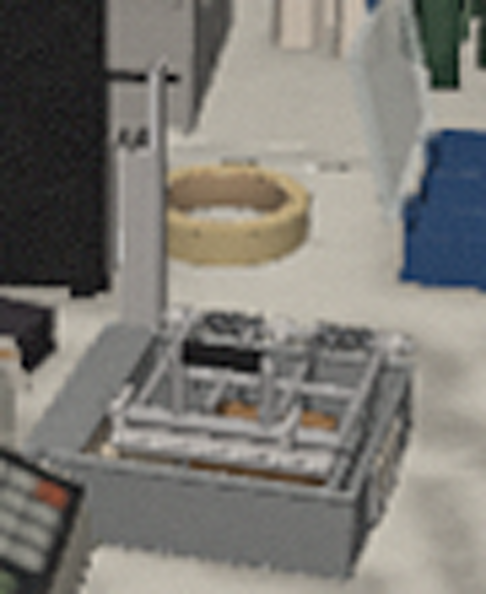

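Run:
```python
from h import *
T=lambda *c:[(310-.42+x/6,195-.42+y/6) for x,y in c]
S=lambda *c:[(280-.4+x/5.4,140-.4+y/5.4) for x,y in c]
print("handle",tri(T((193,297)),S((222,354))))
print("staytop",tri(T((605,128)),S((157,68))))
C=onz("top",T((133,150),(480,187),(135,82),(487,120)),49);print(C.round(1))
print("fronttop rim",onz("top",T((100,470),(490,515)),46).round(1))
print("base", onz("top",T((92,487),(485,524)),0).round(1))
a=np.load("top0.npz");P=cloud("top",a["d"]);p=a["p"]
hs=cv2.cvtColor(p,cv2.COLOR_RGB2HSV)
# cover by depth
m=(abs(P[...,2]-49)<5)&(P[...,0]>590)&(P[...,0]<680)&(P[...,1]<-120)&(P[...,1]>-300)
print("cover px",m.sum())
n,l,s,c=cv2.connectedComponentsWithStats(m.astype(np.uint8));k=1+s[1:,4].argmax()
v,u=np.where(l==k);Q=P[l==k];print(cv2.minAreaRect(Q[:,:2].astype(np.float32)),np.nanmedian(Q,0))
# black grip
g=(p.max(2)<40);g[:235]=0;g[258:]=0;g[:,:338]=0;g[:,347:]=0
v,u=np.where(g);print("grip top",u.mean(),v.mean(),u.min(),u.max(),v.min(),v.max(), np.nanmedian(P[g],0))
r=cv2.minAreaRect(np.c_[u,v].astype(np.float32));print(r)
b=np.load("side0.npz");g=b["p"].max(2)<40;g[:198]=0;g[213:]=0;g[:,:311]=0;g[:,332:]=0
v2,u2=np.where(g);print("grip side",u2.mean(),v2.mean(),u2.min(),u2.max(),v2.min(),v2.max())
print(tri([(u.mean(),v.mean())],[(u2.mean(),v2.mean())]))
```

```text
handle (array([ 532.29006156, -145.91206923,  101.52978217]), np.float64(0.25065066069979175))
staytop (array([ 583.63912598, -283.65462089,  192.09076563]), np.float64(2.4803095544599367))
[[ 598.8 -130.7   49. ]
 [ 582.5 -272.7   49. ]
 [ 627.3 -132.4   49. ]
 [ 610.3 -277.    49. ]]
fronttop rim [[ 468.4 -114.    46. ]
 [ 449.3 -270.7   46. ]]
base [[ 463.7 -115.5    0. ]
 [ 447.2 -279.6    0. ]]
cover px 783
((609.020751953125, -202.72515869140625), (147.52110290527344, 37.707000732421875), 89.60991668701172) [ 605.0990025  -196.0355842    49.43626781]
grip top 341.51162790697674 244.93023255813952 339 344 237 253 [ 529.49041195 -145.35756817  104.85818551]
((341.4275817871094, 244.8689727783203), (4.152274131774902, 16.110824584960938), 4.763641834259033)
grip side 320.7450980392157 205.68627450980392 314 327 203 208
(array([ 531.2863191 , -145.43824042,  100.19272013]), np.float64(1.923018725485758))
```

```bash
cat >> h.py <<'E'
from scipy.spatial.transform import Rotation as Ro
YAW=3.0266; O=np.array([537,-195.3]); tx=np.array([.9934,-.1148]); ty=np.array([.1148,.9934])
def W(x,y,z=None):
    q=O+x*tx+y*ty; return q if z is None else np.array([*q,z])
def TR(p): d=np.array(p[:2])-O; return d@tx,d@ty
def to(*targets,yaw=YAW):
    s=manip.read_state();R=Ro.from_euler("xyz",s["eef_rot"]);T=Ro.from_euler("xyz",[np.pi,0,yaw])
    for t in targets: print((R.inv().apply(np.array(t)-s["eef_pos"])).round(1),(R.inv()*T).as_rotvec().round(3))
E
python3 -c "
from h import *
to((531.5,-145.7,205),(531.5,-145.7,140))"
N="python3 nudge.py"
python3 nudge.py '[[-29,-28,0,0,0,-0.04],[-58,-56,0,0,0,-0.08],[-87,-84,0,0,0,-0.12],[-116,-112,0,0,0,-0.16],[-145,-140,0,0,0,-0.19]]' 40
python3 -c "
from h import *
to((531.5,-145.7,205),(531.5,-145.7,140))"
```

```text
clock: 0.6
eef_pos: [261.3, 346.3, 205.2]
eef_rot: [-3.141, -0.0, 3.03]
wrist_force: [0.1, -0.1, -0.0]
finger_gap: 57.3
finger_force: 0.0
[-3.234e+02 -4.587e+02  3.000e-01] [-0.    -0.     0.003]
[-323.4 -458.7   65.3] [-0.    -0.     0.003]
```

```bash
python3 nudge.py '[[-24,-34,0,0,0,0],[-48,-68,0,0,0,0],[-72,-102,0,0,0,0],[-96,-136,0,0,0,0],[-120,-170,0,0,0,0]]'
python3 nudge.py '[[-24,-34,0,0,0,0],[-48,-68,0,0,0,0],[-72,-102,0,0,0,0],[-96,-136,0,0,0,0],[-120,-170,0,0,0,0]]'
python3 nudge.py '[[-24,-34,0,0,0,0],[-48,-68,0,0,0,0],[-72,-102,10,0,0,0],[-83,-119,40,0,0,0],[-83,-119,60,0,0,0]]'
python3 -c "
from h import *
for n in ('top','side'):
    p,d=shot(n,n+'1')
    if n=='top': A=p[185:295,300:420]
    else: B=p[140:250,275:375]
cv2.imwrite('pics/c1.png',np.hstack([cv2.resize(A,(480,440),interpolation=2),cv2.resize(B,(310,440),interpolation=2)[:,:]])[:,:,::-1])
to((531.5,-145.7,81.5))"
```

```text
clock: 1.1
eef_pos: [361.3, 163.7, 205.4]
eef_rot: [3.142, 0.0, 3.028]
wrist_force: [-0.1, -0.1, -0.4]
finger_gap: 40.2
finger_force: 0.0
clock: 1.6
eef_pos: [461.3, -19.0, 205.3]
eef_rot: [3.142, -0.0, 3.028]
wrist_force: [0.8, -0.5, 0.2]
finger_gap: 40.1
finger_force: 0.0
clock: 2.1
eef_pos: [529.8, -147.0, 143.1]
eef_rot: [3.141, -0.002, 3.025]
wrist_force: [0.0, 1.2, -0.4]
finger_gap: 39.7
finger_force: 0.0
[-3.5 -0.5 60.9] [ 0.001 -0.006  0.   ]
```

View pics/c1.png

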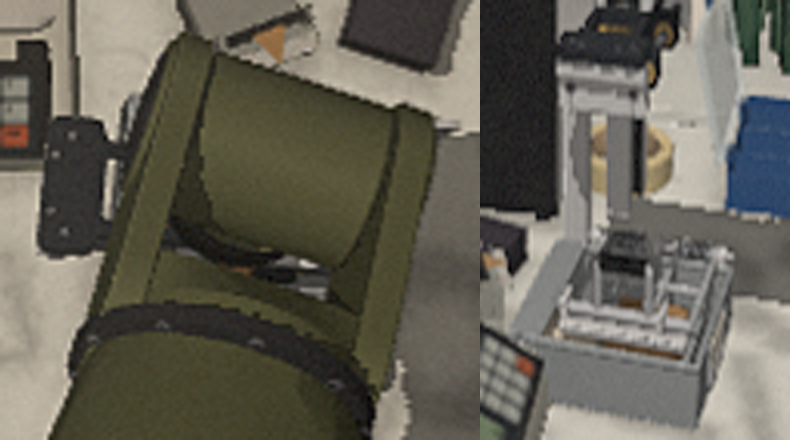

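```bash
python3 nudge.py '[[-1,0,20,0,0,0],[-1,0,40,0,0,0],[-1,0,55,0,0,0],[-1,0,60,0,0,0],[-1,0,60,0,0,0]]' 40
python3 nudge.py '[[0,0,0,0,0,0],[0,0,0,0,0,0],[0,0,0,0,0,0],[0,0,0,0,0,0],[0,0,0,0,0,0]]' 0 30
python3 -c "
from h import *
s=manip.read_state();print(s['eef_pos'],s['wrist_force'],s['finger_gap'],TR(s['eef_pos']))
h=TR(s['eef_pos'])
for a in np.arange(0,1.8,.12).tolist()+[1.76]: print(round(a,2),(137*(np.cos(.359+a)-np.cos(.359))).round(1),(-137*(np.sin(.359+a)-np.sin(.359))).round(1))"
```

```text
clock: 2.7
eef_pos: [530.9, -144.7, 86.0]
eef_rot: [-3.142, 0.0, 3.028]
wrist_force: [-0.6, -0.2, 0.1]
finger_gap: 39.7
finger_force: 0.0
clock: 3.2
eef_pos: [530.9, -145.1, 85.7]
eef_rot: [-3.141, 0.0, 3.028]
wrist_force: [-0.6, 0.4, 1.7]
finger_gap: 10.8
finger_force: 30.0
[ 530.91280872 -145.10747076   85.71846399] [-0.6042886   0.36139104  1.71671875] 10.752519856183973 (np.float64(-11.809118173991832), np.float64(49.16244898400643))
0.0 0.0 -0.0
0.12 -6.7 -15.0
0.24 -15.1 -29.1
0.36 -25.2 -42.1
0.48 -36.7 -53.8
0.6 -49.6 -64.0
0.72 -63.6 -72.6
0.84 -78.5 -79.5
0.96 -94.1 -84.5
1.08 -110.3 -87.7
1.2 -126.7 -88.9
1.32 -143.1 -88.1
1.44 -159.3 -85.3
1.56 -175.0 -80.6
1.68 -190.1 -74.1
1.8 -204.3 -65.8
1.76 -199.7 -68.8
```

```bash
python3 nudge.py '[[0,0,0,0,0,0],[0,0,0,0,0,0],[0,0,2,0,0,0],[0,0,4,0,0,0],[0,0,4,0,0,0]]' 25
python3 nudge.py '[[0,0,0,0,0,0],[0,0,0,0,0,0],[0,0,0,0,0,0],[0,0,0,0,0,0]]' 0 30
python3 nudge.py '[[0,-3,-7,0,0,0],[0,-7,-15,0,0,0],[0,-11,-22,0,0,0],[0,-15,-29,0,0,0],[0,-20,-36,0,0,0]]'
```

```text
clock: 3.7
eef_pos: [530.6, -144.9, 81.0]
eef_rot: [3.141, -0.001, 3.028]
wrist_force: [-0.7, 0.2, 0.7]
finger_gap: 24.7
finger_force: 0.0
clock: 4.1
eef_pos: [530.8, -145.1, 81.5]
eef_rot: [-3.141, 0.0, 3.028]
wrist_force: [-0.8, -1.6, -1.5]
finger_gap: 11.2
finger_force: 30.0
clock: 4.6
eef_pos: [528.2, -164.5, 118.2]
eef_rot: [3.14, -0.001, 3.028]
wrist_force: [-1.3, 7.7, -1.9]
finger_gap: 11.1
finger_force: 30.0
```

```bash
python3 nudge.py '[[0,-8,-9,0,0,0],[0,-17,-18,0,0,0],[0,-30,-28,0,0,0],[0,-44,-37,0,0,0],[0,-58,-43,0,0,0]]'
python3 nudge.py '[[0,-8,-3,0,0,0],[0,-16,-5,0,0,0],[0,-24,-7,0,0,0],[0,-32,-9,0,0,0],[0,-40,-10,0,0,0]]'
python3 -c "
from h import *
s=manip.read_state();print(TR(s['eef_pos']),s['eef_pos'],s['wrist_force'])"
```

```text
clock: 5.1
eef_pos: [522.9, -222.0, 163.6]
eef_rot: [3.14, 0.004, 3.029]
wrist_force: [0.3, 12.4, 11.3]
finger_gap: 11.3
finger_force: 30.0
clock: 5.6
eef_pos: [517.8, -262.3, 172.6]
eef_rot: [3.141, 0.002, 3.028]
wrist_force: [-0.3, 5.6, 3.1]
finger_gap: 11.4
finger_force: 30.0
(np.float64(-11.359253078306564), np.float64(-68.752718392497)) [ 517.82333931 -262.29339415  172.57859415] [-0.34498579  5.60704992  3.14904596]
```

```bash
python3 nudge.py '[[0,-13,0,0,0,0],[0,-25,1,0,0,0],[0,-41,4,0,0,0],[0,-57,8,0,0,0],[0,-70,13,0,0,0]]'
python3 nudge.py '[[0,-5,3,0,0,0],[0,-10,6,0,0,0],[0,-10,6,0,0,0]]'
python3 -c "
from h import *
s=manip.read_state();t=TR(s['eef_pos']);print(t,s['eef_pos'],s['wrist_force'],'gate',np.arctan2(s['eef_pos'][2]+18.8-52,t[1]+80)-.359)
p,d=shot('side','s2');crop(p,260,120,120,130,4.5,'s2.png')"
```

```text
clock: 6.1
eef_pos: [509.4, -332.4, 158.7]
eef_rot: [3.141, 0.001, 3.028]
wrist_force: [-0.7, 5.4, 2.3]
finger_gap: 10.8
finger_force: 30.0
clock: 6.4
eef_pos: [508.4, -342.5, 152.6]
eef_rot: [-3.14, 0.001, 3.027]
wrist_force: [-1.7, 2.6, 5.7]
finger_gap: 11.4
finger_force: 30.0
(np.float64(-11.553959467970582), np.float64(-149.53865934775027)) [ 508.35590593 -342.52198243  152.59986838] [-1.68808863  2.64709054  5.73832008] gate 1.7391752199964108
```

View pics/s2.png

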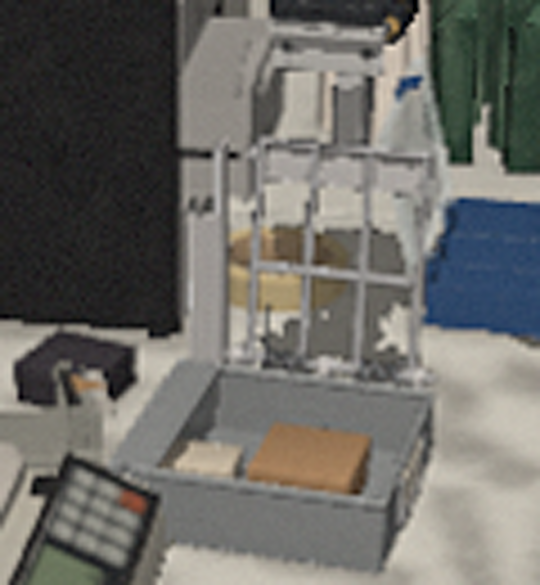

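```bash
python3 nudge.py '[[-5,0,0,0,0,0],[-10,0,0,0,0,0],[-15,0,0,0,0,0],[-20,0,0,0,0,0],[-20,0,0,0,0,0]]'
python3 nudge.py '[[-1,0,0,0,0,0],[-2,0,0,0,0,0],[-2,0,0,0,0,0]]'
python3 -c "
from h import *
s=manip.read_state();t=TR(s['eef_pos']);print(t,s['eef_pos'],s['wrist_force'],'gate',np.arctan2(s['eef_pos'][2]+18.8-52,t[1]+80)-.359)"
```

```text
clock: 6.95
eef_pos: [527.1, -344.5, 152.6]
eef_rot: [-3.141, -0.003, 3.028]
wrist_force: [-12.2, 1.2, 7.5]
finger_gap: 10.9
finger_force: 29.9
clock: 7.25
eef_pos: [527.8, -344.8, 152.3]
eef_rot: [-3.141, -0.005, 3.027]
wrist_force: [-20.8, 2.1, 8.7]
finger_gap: 11.1
finger_force: 30.0
(np.float64(8.029955669590759), np.float64(-149.56112763336444)) [ 527.80754826 -344.79248457  152.27671935] [-20.83331441   2.12255971   8.69659812] gate 1.7404953005904784
```

```bash
python3 nudge.py '[[2,3,-2,0,0,0],[2,6,-4,0,0,0],[2,9,-5,0,0,0],[2,12,-7,0,0,0],[2,14,-8,0,0,0]]'
python3 nudge.py '[[0,0,0,0,0,0],[0,0,0,0,0,0]]'
python3 -c "
from h import *
s=manip.read_state();t=TR(s['eef_pos']);print(t,s['eef_pos'],s['wrist_force'],'gate',np.arctan2(s['eef_pos'][2]+18.8-52,t[1]+80)-.359)
"
```

```text
clock: 7.75
eef_pos: [529.3, -329.5, 159.8]
eef_rot: [3.141, -0.001, 3.028]
wrist_force: [-4.5, 3.4, -0.1]
finger_gap: 10.9
finger_force: 30.0
clock: 7.95
eef_pos: [529.2, -329.7, 159.8]
eef_rot: [3.141, -0.001, 3.028]
wrist_force: [-5.0, 4.5, 0.6]
finger_gap: 11.3
finger_force: 30.0
(np.float64(7.722312915123185), np.float64(-134.36253999405497)) [ 529.24670128 -329.65923223  159.7696199 ] [-4.95889345  4.48288001  0.57166327] gate 1.6174782568910735
```

```bash
python3 nudge.py '[[0,2,-1,0,0,0],[0,4,-1,0,0,0],[0,6,-1,0,0,0],[0,6,-1,0,0,0]]'
python3 -c "
from h import *
s=manip.read_state();t=TR(s['eef_pos']);print(t,s['eef_pos'],s['wrist_force'],'gate',np.arctan2(s['eef_pos'][2]+18.8-52,t[1]+80)-.359)
"
```

```text
clock: 8.35
eef_pos: [529.1, -327.0, 161.0]
eef_rot: [-3.136, -0.001, 3.026]
wrist_force: [-8.5, -16.8, -2.1]
finger_gap: 11.2
finger_force: 30.1
(np.float64(7.301175887508082), np.float64(-131.78270625143526)) [ 529.12451144 -327.04813787  160.99975793] [ -8.48242305 -16.77673146  -2.10546816] gate 1.5967656087657849
```

```bash
python3 nudge.py '[[0,-4,0,0,0,0],[0,-4,0,0,0,0]]'
python3 nudge.py '[[0,0,0,0,0,0],[0,0,0,0,0,0],[0,0,0,0,0,0],[0,0,0,0,0,0]]' 30
python3 nudge.py '[[0,0,-15,0,0,0],[0,0,-40,0,0,0],[0,0,-75,0,0,0],[0,0,-110,0,0,0],[0,40,-120,0,0,0]]'
```

```text
clock: 8.55
eef_pos: [529.4, -328.3, 160.5]
eef_rot: [3.141, -0.001, 3.027]
wrist_force: [-6.4, -0.7, 0.0]
finger_gap: 10.9
finger_force: 30.0
clock: 8.95
eef_pos: [530.2, -328.0, 160.7]
eef_rot: [-3.141, 0.0, 3.028]
wrist_force: [-0.3, 1.2, 0.4]
finger_gap: 29.7
finger_force: 0.0
clock: 9.45
eef_pos: [534.5, -291.0, 285.3]
eef_rot: [-3.138, 0.005, 3.024]
wrist_force: [1.1, -0.4, -0.1]
finger_gap: 30.0
finger_force: 0.0
```

Run:
```python
from h import *
a,da=shot('top','t3');b,db=shot('side','s3')
A=cv2.resize(a[190:300,300:420],(480,440),interpolation=2);B=cv2.resize(b[130:250,285:370],(311,440),interpolation=2)
cv2.imwrite('pics/c3.png',np.hstack([A,B])[:,:,::-1])
```

```text
(no output)
```

View pics/c3.png

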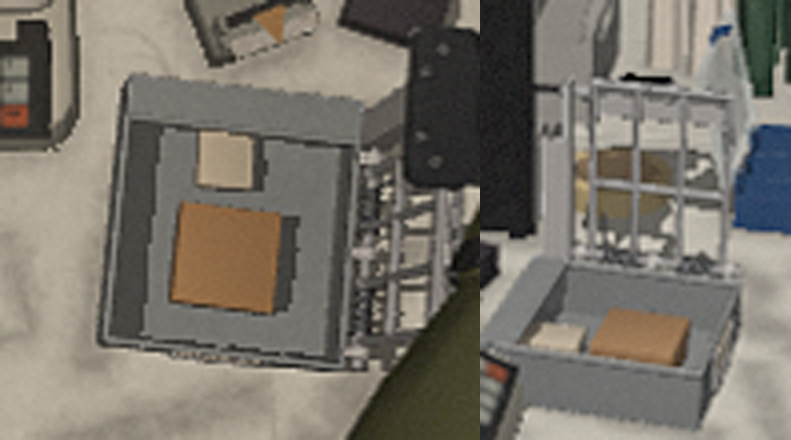

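```bash
cat > m.py <<'E'
from h import *
def boxes(tag,z1=35,z2=25):
    for n in("top","side"):
        f=np.load(f"{n[0]}{tag}.npz");p,d=f["p"],f["d"];P=cloud(n,d);hs=cv2.cvtColor(p,cv2.COLOR_RGB2HSV)
        inr=(P[...,0]>440)&(P[...,0]<640)&(P[...,1]<-100)&(P[...,1]>-290)&(P[...,2]>8)&(P[...,2]<48)
        for nm,lo,hi,z in(("front",(8,110,90),(16,255,255),z1),("rear",(10,35,110),(24,105,255),z2)):
            m=cv2.inRange(hs,lo,hi)*inr.astype(np.uint8)
            c,l,s,_=cv2.connectedComponentsWithStats(m)
            if c<2: print(n,nm,"none");continue
            k=1+s[1:,4].argmax();v,u=np.where(l==k)
            if n=="top":
                g=onz(n,np.c_[u,v],z)[:,:2].astype(np.float32);r=cv2.minAreaRect(g);print(n,nm,s[k,4],"rect@z",r,"tray",np.round(TR(r[0]),1),"depthz",np.nanmedian(P[l==k][:,2]))
            else:
                print(n,nm,s[k,4],"top z",np.nanpercentile(P[l==k][:,2],[50,90]),"bbox",s[k,:4],"tray", [np.round(TR(q),1) for q in np.nanpercentile(P[l==k],[3,97],axis=0)])
E
python3 -c "
from m import *
boxes(3)"
```

```text
top front 624 rect@z ((515.1158447265625, -190.25350952148438), (61.954261779785156, 61.429935455322266), 82.40934753417969) tray [-22.3   2.5] depthz 35.538710947640425
top rear 177 rect@z ((576.58056640625, -193.47361755371094), (33.499141693115234, 34.034996032714844), 82.56996154785156) tray [39.1  6.4] depthz 25.344935935413105
side front 253 top z [36.62037318 38.73539542] bbox [316 215  26  15] tray [array([-47.7, -21.7]), array([ 2.9, 39.8])]
side rear 87 top z [26.67110195 28.77726258] bbox [298 218  16   8] tray [array([25.7, -7.6]), array([56.3, 25.9])]
```

```bash
cat >> h.py <<'E'
def tg(*gs,yaw=YAW,tilt=0):
    """rows to bring grasp point to tray (x,y,z) with lean tilt about tray x"""
    s=manip.read_state();R=Ro.from_euler("xyz",s["eef_rot"])
    T=Ro.from_rotvec(-tilt*np.array([*tx,0]))*Ro.from_euler("xyz",[np.pi,0,yaw]);zt=T.apply([0,0,1])
    for g in gs: print(R.inv().apply(W(*g)+18.8*zt-s["eef_pos"]).round(1),(R.inv()*T).as_rotvec().round(3))
E
python3 -c "
from h import *
tg((-22.3,7.5,220),(-22.3,7.5,120),yaw=3.009,tilt=.13)"
```

```text
[31.3 95.4 82.6] [0.129 0.004 0.021]
[ 31.8  95.5 182.6] [0.129 0.004 0.021]
```

```bash
python3 nudge.py '[[10,32,0,0,0,0],[20,64,0,0,0,0],[31,93,10,0.06,0,0.01],[31,93,50,0.13,0,0.02],[31,93,78,0.13,0,0.02]]' 80
python3 nudge.py '[[0,0,0,0,0,0],[0,0,0,0,0,0]]'
python3 -c "
from h import *
tg((-22.3,7.5,120),(-22.3,7.5,31),yaw=3.009,tilt=.13)"
```

```text
clock: 10.05
eef_pos: [514.1, -191.0, 201.6]
eef_rot: [-3.009, 0.002, 3.01]
wrist_force: [0.6, 0.2, 0.2]
finger_gap: 66.7
finger_force: 0.0
clock: 10.25
eef_pos: [514.6, -192.9, 203.7]
eef_rot: [-3.012, 0.002, 3.008]
wrist_force: [-0.1, -0.0, 0.0]
finger_gap: 79.3
finger_force: 0.0
[  0.   18.4 100.8] [ 0.    -0.001 -0.002]
[  0.2  30.  189. ] [ 0.    -0.001 -0.002]
```

```bash
python3 nudge.py '[[0,10,40,0,0,0],[0,18,85,0,0,0],[0,22,120,0,0,0],[0,25,145,0,0,0],[0,27,165,0,0,0]]' 82
python3 nudge.py '[[0,0,0,0,0,0],[0,0,0,0,0,0]]'
python3 -c "
from h import *
tg((-22.3,7.5,31),yaw=3.009,tilt=.13)
p,d=shot('side','s4');crop(p,260,120,120,130,4.5,'s4.png')"
```

```text
clock: 10.75
eef_pos: [516.1, -188.1, 35.7]
eef_rot: [-3.011, 0.003, 3.007]
wrist_force: [0.5, -0.4, 0.6]
finger_gap: 81.9
finger_force: 0.0
clock: 10.95
eef_pos: [516.2, -187.9, 37.1]
eef_rot: [-3.011, 0.003, 3.007]
wrist_force: [0.1, 1.1, -0.7]
finger_gap: 81.9
finger_force: 0.0
[ 0.9  3.3 24.6] [-0.     0.001 -0.002]
```

View pics/s4.png

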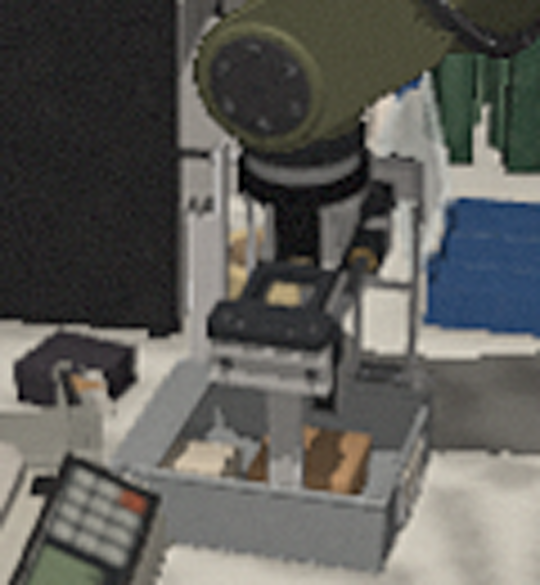

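```bash
python3 nudge.py '[[0,2,10,0,0,0],[0,3,18,0,0,0],[0,3,22,0,0,0],[0,3,22,0,0,0]]'
python3 nudge.py '[[0,0,0,0,0,0],[0,0,0,0,0,0],[0,0,0,0,0,0],[0,0,0,0,0,0],[0,0,0,0,0,0]]' 40 20
python3 -c "
from h import *
tg((-22.3,7.5,31),yaw=3.009,tilt=.13)"
```

```text
clock: 11.4
eef_pos: [515.0, -186.9, 12.5]
eef_rot: [-3.012, 0.0, 3.008]
wrist_force: [-0.1, -0.1, -0.5]
finger_gap: 82.1
finger_force: 0.0
clock: 11.9
eef_pos: [515.5, -187.2, 13.5]
eef_rot: [-3.011, 0.002, 3.008]
wrist_force: [-0.1, -1.4, 3.7]
finger_gap: 63.6
finger_force: 19.8
[ 0.  -0.4  1.2] [-0.    -0.    -0.001]
```

```bash
python3 nudge.py '[[0,-1,-10,0,0,0],[0,-3,-25,0,0,0],[0,-6,-45,0,0,0],[0,-9,-70,0,0,0],[0,-12,-90,0,0,0]]'
python3 nudge.py '[[0,0,0,0,0,0],[0,0,0,0,0,0]]'
python3 -c "
from h import *
g=TR((445,0));tg((*g,120),(*g,60),(*g,40),yaw=np.pi,tilt=0)
b,_=shot('side','s5');P=cloud('side',_);m=cv2.inRange(cv2.cvtColor(b,cv2.COLOR_RGB2HSV),(8,110,90),(16,255,255))>0
m&=(P[...,1]<-100)&(P[...,1]>-290)&(P[...,0]>440);print(m.sum(),np.nanpercentile(P[m],[3,50,97],axis=0))"
```

```text
clock: 12.4
eef_pos: [515.4, -187.1, 106.4]
eef_rot: [-3.012, 0.003, 3.008]
wrist_force: [0.2, -0.4, -0.6]
finger_gap: 63.9
finger_force: 19.6
clock: 12.6
eef_pos: [515.0, -187.1, 104.1]
eef_rot: [-3.012, 0.002, 3.008]
wrist_force: [0.2, 1.2, -2.1]
finger_gap: 64.0
finger_force: 19.6
[ 94.4 175.  -20.2] [-0.13  -0.007 -0.134]
[ 94.5 182.7  39.3] [-0.13  -0.007 -0.134]
[ 94.5 185.3  59.2] [-0.13  -0.007 -0.134]
457 [[ 489.49200177 -204.29388241   68.09645909]
 [ 747.21689005 -167.47115362  102.12688467]
 [ 789.84712548 -150.72918272  126.16823007]]
```

```bash
python3 nudge.py '[[19,35,-10,0,0,0],[38,70,-20,0,0,0],[57,105,-20,-0.04,0,0],[76,140,-20,-0.09,0,0],[94,175,-20,-0.13,0,0]]'
python3 nudge.py '[[0,0,30,0,0,0],[0,0,55,0,0,0],[0,0,70,0,0,0],[0,0,70,0,0,0],[0,0,70,0,0,0]]'
python3 -c "
from h import *
g=TR((445,0));tg((*g,29),yaw=3.008,tilt=0)
b,_=shot('side','s6');P=cloud('side',_);m=cv2.inRange(cv2.cvtColor(b,cv2.COLOR_RGB2HSV),(8,110,90),(16,255,255))>0
m&=(P[...,1]<60)&(P[...,1]>-60)&(P[...,0]>380)&(P[...,0]<520);print(m.sum(),np.nanpercentile(P[m],[3,50,97],axis=0));crop(b,290,200,120,110,5,'s6.png')"
```

```text
clock: 13.15
eef_pos: [444.1, 1.3, 99.9]
eef_rot: [3.14, -0.001, 3.008]
wrist_force: [0.3, 0.5, -1.3]
finger_gap: 63.8
finger_force: 19.6
clock: 13.65
eef_pos: [445.3, -0.1, 30.8]
eef_rot: [-3.142, 0.0, 3.008]
wrist_force: [0.0, -0.2, -1.2]
finger_gap: 63.8
finger_force: 19.6
[ 0.3  0.1 20.6] [-0.  0. -0.]
150 [[416.30060672 -18.81379097  27.46474053]
 [432.3153047   28.5550675   42.31754286]
 [477.77291442  36.91894652  57.98334546]]
```

View pics/s6.png

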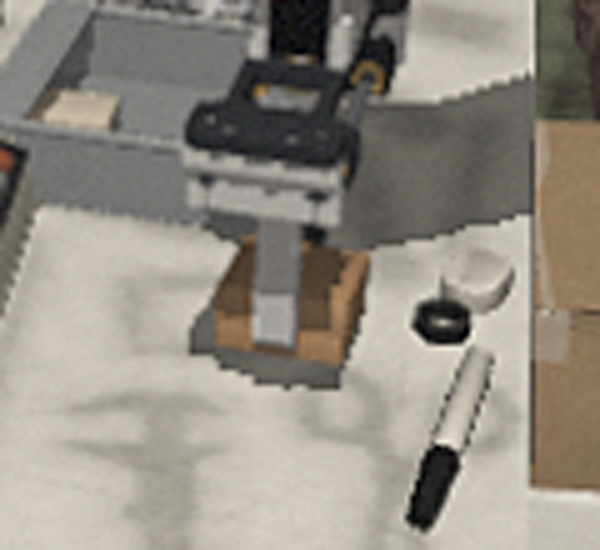

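```bash
python3 nudge.py '[[0,0,6,0,0,0],[0,0,12,0,0,0],[0,0,16,0,0,0],[0,0,16,0,0,0]]'
python3 nudge.py '[[0,0,2,0,0,0],[0,0,2,0,0,0]]'
python3 nudge.py '[[0,0,2,0,0,0],[0,0,2,0,0,0]]'
```

```text
clock: 14.1
eef_pos: [445.4, -0.1, 14.5]
eef_rot: [-3.142, 0.001, 3.008]
wrist_force: [1.1, 0.2, -1.9]
finger_gap: 63.7
finger_force: 19.6
clock: 14.3
eef_pos: [445.9, -0.0, 13.2]
eef_rot: [3.141, 0.002, 3.008]
wrist_force: [0.7, 1.9, 1.9]
finger_gap: 63.8
finger_force: 19.6
clock: 14.5
eef_pos: [446.2, 0.1, 11.4]
eef_rot: [3.141, 0.003, 3.008]
wrist_force: [0.8, 3.6, 4.8]
finger_gap: 63.4
finger_force: 19.7
```

```bash
python3 nudge.py '[[0,0,0,0,0,0],[0,0,0,0,0,0],[0,0,0,0,0,0],[0,0,0,0,0,0]]' 84
python3 nudge.py '[[0,0,-20,0,0,0],[0,0,-50,0,0,0],[0,0,-90,0,0,0],[0,20,-130,0,0,0],[0,50,-160,0,0,0]]'
python3 nudge.py '[[0,30,-30,0,0,0],[0,60,-60,0,0,0],[0,60,-60,0,0,0]]' 60
python3 -c "
from m import *
a,d=shot('top','t7');b,e=shot('side','s7')
boxes(7)
for n,p,d in(('top',a,d),('side',b,e)):
    P=cloud(n,d);m=cv2.inRange(cv2.cvtColor(p,cv2.COLOR_RGB2HSV),(8,110,90),(16,255,255))>0
    m&=(P[...,1]<60)&(P[...,1]>-60)&(P[...,0]>380)&(P[...,0]<520)&(P[...,2]>-5)&(P[...,2]<60)
    print(n,m.sum(),np.nanpercentile(P[m],[3,50,97],axis=0).round(1))
# pan
P=cloud('top',d) if 0 else cloud('top',np.load('t7.npz')['d'])
m=(abs(P[...,2]-82)<6)&(P[...,0]>550)&(P[...,1]>-120)&(P[...,1]<200);print('pan',np.nanpercentile(P[m],[1,50,99],axis=0).round(1),cv2.minAreaRect(P[m][:,:2].astype(np.float32)))
tg((28,10,120),(28,10,60),yaw=YAW,tilt=.2)
"
```

```text
clock: 14.9
eef_pos: [445.5, -0.2, 10.9]
eef_rot: [-3.142, 0.001, 3.008]
wrist_force: [-0.5, -0.7, 0.1]
finger_gap: 83.8
finger_force: 0.0
clock: 15.4
eef_pos: [452.3, 49.3, 173.5]
eef_rot: [3.141, 0.003, 3.006]
wrist_force: [0.6, -0.4, 0.2]
finger_gap: 84.1
finger_force: 0.0
clock: 15.7
eef_pos: [461.2, 111.5, 234.6]
eef_rot: [3.14, 0.007, 3.01]
wrist_force: [1.1, 0.2, 0.0]
finger_gap: 63.6
finger_force: 0.0
top front none
top rear 180 rect@z ((576.58056640625, -193.47361755371094), (33.499141693115234, 34.034996032714844), 82.56996154785156) tray [39.1  6.4] depthz 25.631596539375323
side front none
side rear 90 top z [26.14338358 28.55069618] bbox [298 218  16   8] tray [array([25.8, -8. ]), array([57. , 26.1])]
top 334 [[416.6 -25.9  28.5]
 [433.4   3.2  32.3]
 [459.9  30.   36. ]]
side 372 [[418.1 -18.2   4.7]
 [438.9  27.3  30.6]
 [477.2  36.4  35.5]]
pan [[619.  -85.   76.5]
 [744.5  30.3  82.3]
 [900.2 145.   87.2]] ((752.8263549804688, 40.18617248535156), (298.58331298828125, 317.8359069824219), 0.015499360859394073)
[-144.4 -284.8  129.5] [ 0.2   -0.    -0.018]
[-144.3 -284.8  189.5] [ 0.2   -0.    -0.018]
```

```bash
python3 nudge.py '[[-21,-42,0,0,0,0],[-42,-84,0,0,0,0],[-63,-126,10,0,0,0],[-84,-168,20,0,0,0],[-105,-210,30,0,0,0]]' 60
python3 nudge.py '[[-20,-35,20,0.06,0,0],[-47,-70,50,0.13,0,0],[-47,-70,80,0.13,0,0],[-47,-70,90,0.13,0,0],[-47,-70,90,0.13,0,0]]' 60
python3 -c "
from h import *
tg((36,15,90),(36,15,60),(36,15,29),yaw=3.012,tilt=.13)
u=[(217,121),(319,121),(317,193),(217,193)];print(onz('top',u,82).round(1))
print('case front',onz('top',[(267,227)],64))"
```

```text
clock: 16.3
eef_pos: [535.4, -116.1, 199.3]
eef_rot: [3.141, -0.001, 3.007]
wrist_force: [0.5, -0.3, 0.1]
finger_gap: 59.9
finger_force: 0.0
clock: 16.8
eef_pos: [572.0, -188.9, 109.3]
eef_rot: [-3.013, -0.003, 3.007]
wrist_force: [-0.5, 0.7, 0.6]
finger_gap: 60.2
finger_force: 0.0
[-2.1  7.1 37.3] [ 0.001 -0.005 -0.004]
[-2.2 10.9 67.1] [ 0.001 -0.005 -0.004]
[-2.2 14.9 97.8] [ 0.001 -0.005 -0.004]
[[ 843.3  151.4   82. ]
 [ 842.1 -101.9   82. ]
 [ 658.9  -92.8   82. ]
 [ 660.5  149.1   82. ]]
case front [[579.29074471  28.92934178  64.        ]]
```

```bash
python3 nudge.py '[[-2,4,15,0,0,0],[-2,7,35,0,0,0],[-2,10,60,0,0,0],[-2,11,66,0,0,0],[-2,11,66,0,0,0]]'
python3 nudge.py '[[0,1,10,0,0,0],[0,3,20,0,0,0],[0,4,29,0,0,0],[0,4,29,0,0,0]]'
python3 -c "
from h import *
tg((36,15,29),yaw=3.012,tilt=.13)
p,d=shot('side','s8');crop(p,265,120,115,130,4.5,'s8.png')"
```

```text
clock: 17.3
eef_pos: [575.8, -186.5, 44.3]
eef_rot: [-3.012, 0.001, 3.008]
wrist_force: [-0.3, -0.2, -0.0]
finger_gap: 60.1
finger_force: 0.0
clock: 17.7
eef_pos: [575.2, -186.4, 13.6]
eef_rot: [-3.012, -0.001, 3.008]
wrist_force: [-0.0, -0.2, 0.5]
finger_gap: 59.6
finger_force: 0.0
[ 0.9 -0.2  3.3] [ 0.    -0.003 -0.004]
```

View pics/s8.png

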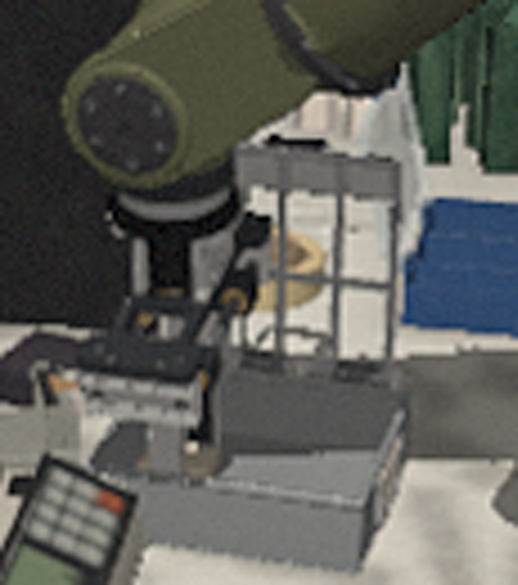

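```bash
python3 nudge.py '[[0,0,2,0,0,0],[0,0,2,0,0,0]]'
python3 nudge.py '[[0,0,0,0,0,0],[0,0,0,0,0,0],[0,0,0,0,0,0],[0,0,0,0,0,0],[0,0,0,0,0,0]]' 20 25
python3 nudge.py '[[3,0,-1,0,0,0],[8,0,-2,0,0,0],[14,0,-2,0,0,0],[20,0,-2,0,0,0],[26,0,-2,0,0,0]]'
python3 nudge.py '[[6,0,0,0,0,0],[12,0,0,0,0,0],[18,0,0,0,0,0],[22,0,0,0,0,0],[22,0,0,0,0,0]]'
python3 -c "
from m import *
a,d=shot('top','t9');b,e=shot('side','s9')
boxes(9)
s=manip.read_state();print(TR(s['eef_pos']))"
```

```text
clock: 17.95
eef_pos: [575.9, -186.9, 13.2]
eef_rot: [-3.012, 0.002, 3.008]
wrist_force: [0.0, 0.8, -0.5]
finger_gap: 59.7
finger_force: 0.0
clock: 18.45
eef_pos: [575.9, -187.0, 13.3]
eef_rot: [-3.011, 0.002, 3.008]
wrist_force: [-0.7, -0.6, 3.2]
finger_gap: 34.6
finger_force: 24.5
clock: 18.95
eef_pos: [549.4, -183.0, 14.9]
eef_rot: [-3.012, 0.001, 3.008]
wrist_force: [0.3, -0.5, -1.2]
finger_gap: 34.6
finger_force: 24.4
clock: 19.45
eef_pos: [527.9, -180.2, 15.0]
eef_rot: [-3.012, 0.001, 3.008]
wrist_force: [-0.9, -0.3, -0.7]
finger_gap: 35.0
finger_force: 24.4
top front none
top rear 1 rect@z ((604.4136352539062, -109.18887329101562), (0.0, 0.0), 0.0) tray [57.1 93.3] depthz 8.993234671276696
side front none
side rear 6 top z [36.47476236 38.93764139] bbox [350 223   2   5] tray [array([-83.8,   4.9]), array([-83.7,  21.3])]
(np.float64(-10.235689275584678), np.float64(13.935624533201713))
```

```bash
python3 nudge.py '[[0,-1,-10,0,0,0],[0,-4,-30,0,0,0],[0,-8,-60,0,0,0],[0,-14,-105,0,0,0],[0,-19,-145,0,0,0]]'
python3 nudge.py '[[0,0,0,0,0,0],[0,0,0,0,0,0]]'
python3 -c "
from h import *
g=TR((706,27));tg((*g,180),(*g,120),yaw=3.008,tilt=0)
b,_=shot('side','s10');crop(b,260,110,130,130,4.4,'s10.png')"
```

```text
clock: 20.05
eef_pos: [528.1, -180.2, 163.9]
eef_rot: [-3.012, 0.002, 3.008]
wrist_force: [-0.2, -0.4, -0.3]
finger_gap: 34.6
finger_force: 24.4
clock: 20.25
eef_pos: [528.3, -180.2, 162.1]
eef_rot: [-3.011, 0.003, 3.008]
wrist_force: [-1.7, 0.2, -1.7]
finger_gap: 34.5
finger_force: 24.4
[-148.5  227.3  -28.5] [-0.13   0.003 -0.   ]
[-148.3  235.1   31. ] [-0.13   0.003 -0.   ]
```

View pics/s10.png

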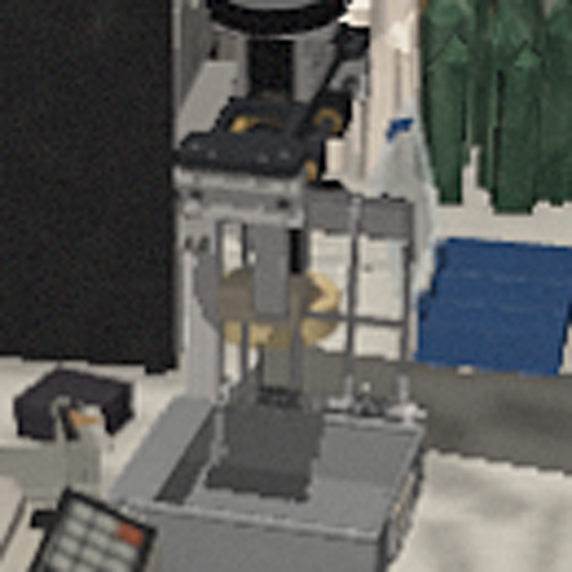

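```bash
python3 nudge.py '[[-25,40,-5,0,0,0],[-50,80,-10,0,0,0],[-75,120,-15,-0.03,0,0],[-100,150,-20,-0.08,0,0],[-120,185,-25,-0.13,0,0]]'
python3 nudge.py '[[-14,20,0,0,0,0],[-28,43,5,0,0,0],[-28,43,20,0,0,0],[-28,43,35,0,0,0],[-28,43,35,0,0,0]]'
python3 -c "
from h import *
g=TR((706,27));tg((*g,115),yaw=3.008,tilt=0)
b,_=shot('side','s11');crop(b,150,180,150,120,4.5,'s11.png')"
```

```text
clock: 20.8
eef_pos: [672.5, -9.8, 160.1]
eef_rot: [3.14, -0.002, 3.008]
wrist_force: [-0.3, 0.3, -2.2]
finger_gap: 34.7
finger_force: 24.4
clock: 21.3
eef_pos: [703.6, 27.0, 123.0]
eef_rot: [-3.141, -0.005, 3.007]
wrist_force: [-0.0, -0.9, -1.8]
finger_gap: 34.1
finger_force: 24.4
[-2.5  0.4 26.8] [-0.001 -0.005 -0.001]
```

View pics/s11.png

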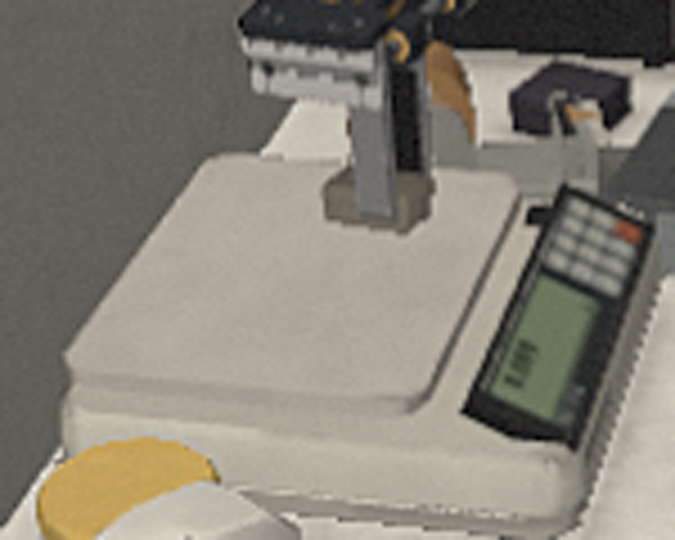

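```bash
python3 nudge.py '[[-1,0,8,0,0,0],[-1,0,16,0,0,0],[-1,0,24,0,0,0],[-1,0,24,0,0,0],[-1,0,24,0,0,0]]' 
python3 nudge.py '[[0,0,3,0,0,0],[0,0,3,0,0,0]]'
python3 nudge.py '[[0,0,3,0,0,0],[0,0,3,0,0,0]]'
```

```text
clock: 21.85
eef_pos: [706.4, 27.5, 103.1]
eef_rot: [-3.142, 0.001, 3.008]
wrist_force: [0.2, -0.1, -0.9]
finger_gap: 34.5
finger_force: 24.4
clock: 22.05
eef_pos: [706.4, 27.5, 100.1]
eef_rot: [3.142, 0.001, 3.008]
wrist_force: [0.0, -0.0, -1.6]
finger_gap: 34.4
finger_force: 24.4
clock: 22.25
eef_pos: [706.3, 27.5, 96.8]
eef_rot: [-3.142, 0.001, 3.008]
wrist_force: [-0.4, 0.5, -1.4]
finger_gap: 34.7
finger_force: 24.4
```

```bash
python3 nudge.py '[[0,0,2,0,0,0],[0,0,2,0,0,0]]'
python3 nudge.py '[[0,0,2,0,0,0],[0,0,2,0,0,0]]'
```

```text
clock: 22.45
eef_pos: [706.5, 27.5, 95.1]
eef_rot: [3.142, 0.001, 3.008]
wrist_force: [0.5, -0.4, -0.5]
finger_gap: 34.5
finger_force: 24.4
clock: 22.65
eef_pos: [706.8, 27.7, 94.4]
eef_rot: [3.141, 0.003, 3.008]
wrist_force: [-2.4, 1.1, 6.5]
finger_gap: 34.3
finger_force: 24.5
```

Contact. Release, retreat and check.

```bash
python3 nudge.py '[[0,0,0,0,0,0],[0,0,0,0,0,0],[0,0,0,0,0,0],[0,0,0,0,0,0]]' 70
python3 nudge.py '[[0,0,-15,0,0,0],[0,0,-40,0,0,0],[0,0,-80,0,0,0],[10,0,-120,0,0,0],[40,0,-140,0,0,0]]'
python3 nudge.py '[[40,0,0,0,0,0],[80,0,0,0,0,0],[120,0,0,0,0,0],[160,30,0,0,0,0],[200,60,0,0,0,0]]'
python3 nudge.py '[[0,40,0,0,0,0],[0,80,0,0,0,0],[0,120,0,0,0,0],[0,120,0,0,0,0],[0,120,0,0,0,0]]'
python3 - <<'E'
from h import *
a,d=shot('top','t12');b,e=shot('side','s12')
for n,p,D in(('top',a,d),('side',b,e)):
    P=cloud(n,D);H=cv2.cvtColor(p,cv2.COLOR_RGB2HSV)
    m=(P[...,0]>660)&(P[...,0]<770)&(P[...,1]>-30)&(P[...,1]<90)&(P[...,2]>93)&(P[...,2]<125)
    print(n,'rear',m.sum(),np.nanpercentile(P[m],[3,50,97],axis=0).round(1))
    m=(cv2.inRange(H,(8,110,90),(16,255,255))>0)&(P[...,1]<60)&(P[...,1]>-60)&(P[...,0]>380)&(P[...,0]<520)&(P[...,2]>-5)&(P[...,2]<60)
    print(n,'front',m.sum(),np.nanpercentile(P[m],[3,50,97],axis=0).round(1))
A=cv2.resize(a[100:300,200:440],(480,400),interpolation=2);B=cv2.resize(b[130:330,160:315],(310,400),interpolation=2)
cv2.imwrite('pics/end.png',np.hstack([A,B])[:,:,::-1])
E
```

```text
clock: 23.05
eef_pos: [706.4, 27.5, 93.0]
eef_rot: [-3.142, 0.001, 3.008]
wrist_force: [-1.1, 0.1, -0.4]
finger_gap: 63.0
finger_force: 0.0
clock: 23.55
eef_pos: [667.7, 32.6, 237.6]
eef_rot: [3.141, 0.007, 3.007]
wrist_force: [0.1, -0.6, 0.7]
finger_gap: 70.2
finger_force: 0.0
clock: 24.05
eef_pos: [475.0, 119.3, 234.2]
eef_rot: [3.141, 0.003, 3.006]
wrist_force: [0.5, 1.1, 0.1]
finger_gap: 70.3
finger_force: 0.0
clock: 24.55
eef_pos: [492.3, 238.3, 233.5]
eef_rot: [3.141, 0.002, 3.009]
wrist_force: [-1.0, 0.4, 0.0]
finger_gap: 69.8
finger_force: 0.0
top rear 301 [[692.7  10.9  99.9]
 [715.7  27.6 105.1]
 [740.4  44.5 109.1]]
top front 233 [[419.2 -21.7  28.6]
 [436.3  15.3  32.2]
 [470.3  32.4  37.1]]
side rear 257 [[692.5  10.7  94.4]
 [716.2  36.3 105.4]
 [742.1  47.4 108.5]]
side front 281 [[419.8   8.1   4. ]
 [441.3  29.6  24.9]
 [478.3  36.6  35.2]]
```

View pics/end.png

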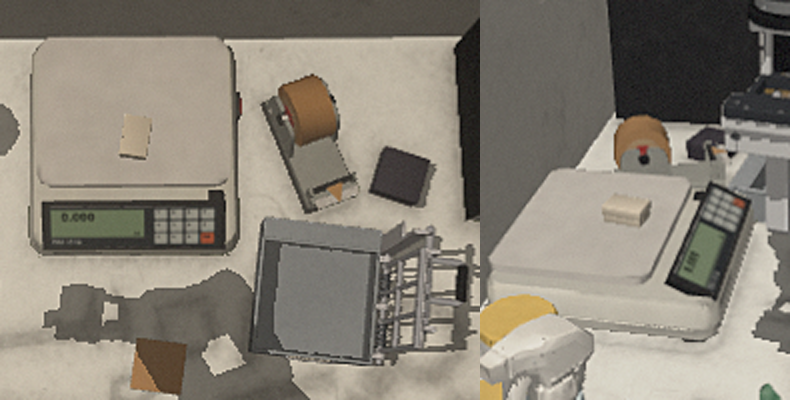

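```bash
python3 -c "
from cell import manip, cam
print(manip.sign_off())"
```

```text
the job is handed in; nothing more can be done
None
```

The job is handed in at about 24.6 s of the 72 s allowed, with no verdict returned. In the last pictures the gate stands open on its bolt, the front box stands level on the bare table clear of the tray, and the small box lies flat on the scale pan, about 36 mm in front of its centre.

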